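# Put the capped samples into their holders

### The job

Put each of the four containers that has a black cap down into the grey holder whose well fits its shape and size: the large pot, the medium pot, the slim vial, and the flat-sided bottle with its flat turned to the flat wall of its well. Each must stand upright on the floor of its own well; keep the containers upright on the way, and leave the two open empty pots standing where they are.

Things in the scene. Friction and masses are not known exactly. Their poses are not given: they have to be found in the camera images.
- large_pot_mid (a point): Large lidded sample pot: amber round body 58 mm in diameter with a flat black screw cap 62 mm in diameter, 18 mm high; 70 mm tall overall, standing on the table. Origin at its centre, on its axis, half-way up; z up along the axis. Loose, solid, 0.2 kg at most. 
- medium_pot_mid (a point): Medium lidded sample pot: amber round body 42 mm in diameter with a flat black screw cap 45 mm in diameter, 18 mm high; 70 mm tall overall, standing on the table. Origin at its centre, on its axis, half-way up; z up along the axis. Loose, solid, 0.2 kg at most. 
- vial_mid (a point): Lidded vial, the slimmest container: amber round body 26 mm in diameter with a black screw cap 28 mm in diameter, 18 mm high; 76 mm tall overall, standing on the table. Origin at its centre, on its axis, half-way up; z up along the axis. Loose, solid, 0.2 kg at most. 
- flat_bottle_mid (a point): Flat-sided bottle, 78 mm tall, loose, standing on the table: amber body 58 mm high, D-shaped from above; a flat labelled side at x = +23 mm, opposite it a half round of 22 mm radius (end at x = -23 mm), flat parallel sides at y = +22 and -22 mm. Black screw cap on top, 30 mm in diameter, 16 mm high. Origin on the cap's axis, half-way up; z up, x out of the labelled flat. At most 0.2 kg.
- holder_large: Holder with the largest round well: fixed grey block, 84 mm square and 16 mm high, standing on the table; origin at the centre of its underside, z up, x and y along its sides. Open at the top is one central well, 12 mm deep (well floor 4 mm above the origin), round, 68 mm in diameter.
- holder_medium: Holder with the middle-sized round well: fixed grey block, 84 mm square and 16 mm high, standing on the table; origin at the centre of its underside, z up, x and y along its sides. Open at the top is one central well, 12 mm deep (well floor 4 mm above the origin), round, 52 mm in diameter.
- holder_small: Holder with the smallest round well: fixed grey block, 84 mm square and 16 mm high, standing on the table; origin at the centre of its underside, z up, x and y along its sides. Open at the top is one central well, 12 mm deep (well floor 4 mm above the origin), round, 36 mm in diameter.
- holder_flat: Holder with the D-shaped well: fixed grey block, 84 mm square and 16 mm high, standing on the table; origin at the centre of its underside, z up, x and y along its sides. Open at the top is one central well, 12 mm deep (well floor 4 mm above the origin), D-shaped, 54 mm along x and 52 mm along y: its flat wall is at x = +27 mm, the opposite end is a half round of 26 mm radius. x points towards the flat wall.
- open_pot_large_mid (a point): Empty pot without a cap, open at the top, to be left alone: amber, round, 58 mm in diameter, 36 mm tall, wall 3 mm, loose, standing on the table. Origin on its axis, half-way up.
- open_pot_medium_mid (a point): Empty pot without a cap, open at the top, to be left alone: amber, round, 42 mm in diameter, 36 mm tall, wall 3 mm, loose, standing on the table. Origin on its axis, half-way up.

How it is judged:
At the end, for the whole second after the job is handed in: Each capped container is at rest on its own well floor: within 10 mm of the centre, 4 mm of seated height, tilted under 7 degrees; the bottle within 20 degrees of its well; both open pots upright within 20 mm of where they began (horizontal distance between large_pot_mid and holder_large below 0.01 m and z of large_pot_mid in the frame of holder_large between 0.035 and 0.043 m and angle between each of large_pot_mid, medium_pot_mid, vial_mid, flat_bottle_mid, open_pot_large_mid, open_pot_medium_mid's own z axis and vertical below 0.12 rad and linear speed of each of large_pot, medium_pot, vial, flat_bottle below 0.02 m/s and horizontal distance between medium_pot_mid and holder_medium below 0.01 m and z of medium_pot_mid in the frame of holder_medium between 0.035 and 0.043 m and horizontal distance between vial_mid and holder_small below 0.01 m and z of vial_mid in the frame of holder_small between 0.038 and 0.046 m and horizontal distance between flat_bottle_mid and holder_flat below 0.01 m and z of flat_bottle_mid in the frame of holder_flat between 0.039 and 0.047 m and angle between the x axis of flat_bottle_mid and the x axis of holder_flat, either way round below 0.35 rad and distance of each of open_pot_large_mid, open_pot_medium_mid from where it was at the start of the episode below 0.02 m); the robot touches nothing.
It fails at once if the open pot large is moved more than 20 mm from where it stood (distance of open_pot_large_mid from where it was at the start of the episode above 0.02 m).
It fails at once if the open pot medium is moved more than 20 mm from where it stood (distance of open_pot_medium_mid from where it was at the start of the episode above 0.02 m).
It fails at once if a capped container is tipped more than 40 degrees (angle between any of large_pot_mid, medium_pot_mid, vial_mid, flat_bottle_mid's own z axis and vertical above 0.7 rad).
It also fails if it takes over 104 s, if anything falls off the work surface, if the arm or the gripper's body presses on something with over 40 N, if the wrist force passes 120 N, or if a joint passes its speed limit or range.

### The arm

A 6-joint arm with a two-finger parallel gripper is mounted at the origin on the work surface. World frame = base frame: x ahead of the robot, y to its left, z up, the work surface at z = 0. Lengths are in m, angles in rad, forces in N, time in s.
With the tool pointing down it reaches from about 0.275 to 0.775 m from the base axis. Payload 14.6 kg.
Tool frame: the origin (TCP) lies midway between the tips of the shut fingers; the grasp point (between the pads) lies 19 mm behind it (hold_point_z is the z of the grasp point in the tool frame, in m); z points along the fingers, y is the line along which they close (so a half turn about z gives the same grasp; the last joint's range is limited). The gripper opens to 85 mm and grips with 20 to 120 N. Pads are 22 mm wide; open, the fingers measure 114 mm over their backs; the gripper's body (76 mm by 85 mm) begins 54 mm behind the grasp point. The pads swing forward as they close: fully open they stand 13 mm farther back than shut.
Start: joints at [0.957, 0.263, -0.048, 1.259, 0, 1.415], TCP at [0.233, 0.471, 0.231] pointing down, gripper open.
Joint ranges: [-2.65, 2.65], [-0.89, 1.7], [-1.18, 1.37], [-2.13, 2.11], [-1.35, 1.29], [-3.14, 3.14]. Speed limits (rad/s): [1.89, 1.89, 2.57, 2.79, 3.14, 3.14].

### API

Orientations are given as a unit quaternion [x, y, z, w].
In Python, from bench import * gives the robot as it stands.
- The arm moves only by the shell command python3 -m jog 'ROWS'. ROWS is JSON, a list that holds one entry, the list of rows, each a list of 7 numbers: the turn, a rotation vector about the tool's x, y, z in rad, then the shift along the tool's x, y, z in m, then the closure, from -1 (fully open) to 1 (shut). In form: [[[wx, wy, wz, x, y, z, jaw], ...]]. A call has exactly 5 rows; each row is the pose to reach, as a shift and turn from the pose commanded when the call began, along the tool's axes at that moment; what a row does not reach only later rows make up. A row lasts 1/10 s, in which the tool goes at most 50 mm and 8.59 degrees, less where a joint would pass 70% of its speed; a pose out of reach is approached as far as the arm can. A call with a gripper value outside its range is refused whole. The fingers move at their own pace and stop on an object; the grip force is fixed at half the most. Time passes only in rows, so rows that repeat a pose let the fingers close, or fill a call up. It gives the time, the measured TCP pose, the force, the opening and the grip force at its end, in the units of the state.
- state(): the state, without advancing time (a new reading comes with each control period).
- snapshot(name): name is "side" or "top"; returns the picture (480x640x3 uint8, blue, green, red); there is no depth.
- get_calibration(name): a dict with "K" (3x3 intrinsics, pixels), "D" ([k1, k2, p1, p2, k3] as OpenCV has them; the pictures are not rectified), "extrinsics" (4x4, takes a point from camera to world coordinates). Camera axes: x right, y up, looking along -z (the intrinsics and any distortion apply to the point x, -y, -z); pixel columns grow to the right and rows downward; lengths in m; the calibration is good to about 2 mm. A picture is of the moment at which its call begins. get_calibration takes no time and is no camera call.
- hand_in(): hands the job in; it is judged then, once.
The state is a dict: "time_s": time; "joint_pos": joint angles; "qd": joint speeds; "joint_efforts": joint torques, N m; "ee_pos": TCP position; "tcp_rot": TCP orientation; "wrist_force": force on the tool from outside, world axes, zero at the start; "torque": the same for the moment, N m; "gripper_width": finger opening in m; "grasp_force": force on a finger pad.
Only numpy, scipy, OpenCV 4.12 (cv2) and the standard library are available. Lean on these libraries where they do the work, as an engineer would, in place of code of your own. Each camera call takes 0.05 s, during which the arm holds its last target. There are 200 camera calls.

## Working session

There is one attempt and no reset: what is moved stays moved. The work goes in short steps, Python scripts to look and compute and a shell command to move; the robot and the scene stay as the last step left them, time stands still between calls to the robot, and variables do not carry over. Pictures are saved under pics/ and viewed, at most 14 in all, crops included, and the job is handed in when it is done.

```bash
mkdir -p pics; python3 - <<'E'
from bench import *
import cv2,numpy as np
for n in ("top","side"):
    cv2.imwrite(f"pics/{n}0.png",snapshot(n))
    c=get_calibration(n);print(n,np.round(c["K"],1).tolist(),np.round(c["D"],3),np.round(c["extrinsics"],3).tolist())
s=state();print(s)
E
```

```text
top [[617.3, 0.0, 320.5], [0.0, 617.3, 248.8], [0.0, 0.0, 1.0]] [-0.079  0.     0.     0.     0.   ] [[-0.018, 0.994, -0.108, 0.339], [-1.0, -0.019, -0.014, -0.005], [-0.016, 0.107, 0.994, 1.398], [0.0, 0.0, 0.0, 1.0]]
side [[507.4, 0.0, 325.8], [0.0, 507.4, 245.9], [0.0, 0.0, 1.0]] [-0.025  0.     0.     0.     0.   ] [[-0.993, 0.062, -0.095, 0.42], [-0.113, -0.636, 0.763, 0.644], [-0.013, 0.769, 0.639, 0.586], [0.0, 0.0, 0.0, 1.0]]
{'time_s': 0.1, 'joint_pos': array([ 9.56674411e-01,  2.63517486e-01, -4.88810713e-02,  1.25938752e+00,
       -2.16493377e-05,  1.41551029e+00]), 'qd': array([ 7.28551309e-04, -2.99359273e-04,  2.57153443e-03,  1.01516191e-03,
        3.19366147e-05,  9.55959191e-05]), 'joint_efforts': array([ 2.29032907e-03, -6.38579679e+01,  3.85064507e+01,  9.94691538e-03,
       -9.22962818e-05, -2.35044718e-05]), 'ee_pos': array([0.23238628, 0.47049476, 0.23084841]), 'tcp_rot': array([ 2.27410720e-01,  9.73798809e-01, -4.62766630e-04, -1.75685530e-04]), 'wrist_force': array([ 0.39873847, -0.19529878,  0.14874699]), 'torque': array([0.05187362, 0.02560215, 0.10824329]), 'grasp_force': 0.0, 'gripper_width': 0.0850676134845159}
```

View pics/top0.png

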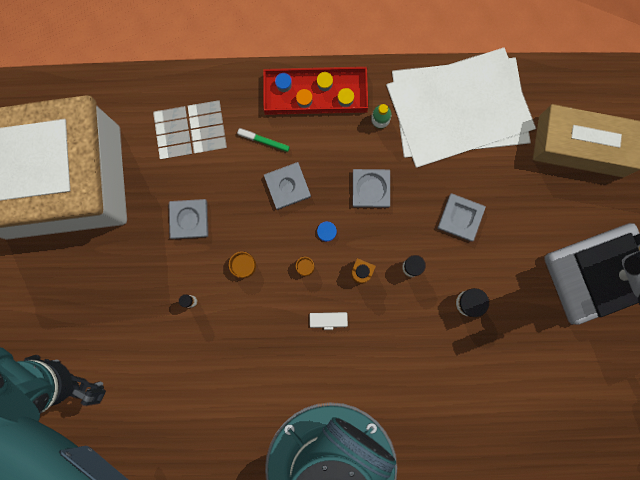

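View pics/side0.png

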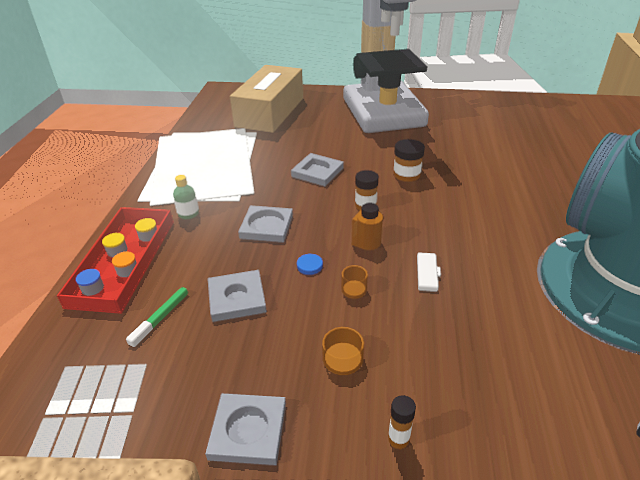

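The top view shows, left to right, the medium holder (188,218), small holder (287,186), large holder (371,188) and D holder (462,217). The capped items are the vial (188,301), bottle (363,271), medium pot (414,266) and large pot (473,303). The open pots are at (241,265) and (305,266). The side view shows the same layout, with the bottle at (368,228).

```bash
cat > h.py <<'E'
import cv2,numpy as np
from bench import *
C={n:get_calibration(n) for n in ("top","side")}
def ray(n,px):
    c=C[n];p=cv2.undistortPoints(np.array(px,float).reshape(-1,1,2),np.array(c["K"]),np.array(c["D"])).reshape(-1,2)
    E=np.array(c["extrinsics"]);d=np.c_[p[:,0],-p[:,1],-np.ones(len(p))]@E[:3,:3].T
    return E[:3,3],d
def plane(n,px,z):
    o,d=ray(n,px);return o+d*((z-o[2])/d[:,2])[:,None]
def blob(mask,seed,r=45):
    m=np.zeros_like(mask);x,y=seed;sl=np.s_[max(0,y-r):y+r,max(0,x-r):x+r];m[sl]=mask[sl]
    cs,_=cv2.findContours(m,cv2.RETR_EXTERNAL,cv2.CHAIN_APPROX_NONE)
    cs=[c for c in cs if cv2.contourArea(c)>20]
    return min(cs,key=lambda c:-cv2.pointPolygonTest(c,seed,True))
def masks(im):
    hsv=cv2.cvtColor(im,cv2.COLOR_BGR2HSV);h,s,v=cv2.split(hsv);mx=im.max(2).astype(int);mn=im.min(2).astype(int)
    return dict(black=((mx<75)&(mx-mn<14)).astype(np.uint8)*255,
      grey=((mx>75)&(mx-mn<40)&(s<75)).astype(np.uint8)*255,
      amber=((s>170)&(v>100)&(h<25)).astype(np.uint8)*255)
E
cat > m.py <<'E'
from h import *
T=cv2.imread("pics/top0.png");S=cv2.imread("pics/side0.png")
M={"top":masks(T),"side":masks(S)}
def rep(name,n,k,seed,z,r=40):
    c=blob(M[n][k],seed,r);w=plane(n,c.reshape(-1,2),z)[:,:2].astype(np.float32)
    (a,b),rad=cv2.minEnclosingCircle(w);R=cv2.minAreaRect(w)
    print(name,n,"area",cv2.contourArea(c),"circ",np.round([a,b,2*rad],4),"rect",np.round(R[0],4),np.round(R[1],4),round(R[2],1))
for nm,s,z,s2 in [("large",(473,303),.061,(409,149)),("med",(414,266),.061,(367,180)),("bottle",(363,271),.070,(370,212)),("vial",(185,301),.067,(402,408))]:
    rep(nm,"top","black",s,z,25);rep(nm,"side","black",s2,z,25)
for nm,s,s2 in [("Hmed",(200,205),(247,455)),("Hsmall",(275,200),(225,310)),("Hlarge",(358,175),(250,236)),("Hflat",(448,225),(305,172))]:
    rep(nm,"top","grey",s,.012);rep(nm,"side","grey",s2,.012,60)
for nm,s,s2 in [("openL",(241,265),(343,350)),("openM",(305,266),(355,283))]:
    rep(nm,"top","amber",s,.03,25)
cv2.imwrite("pics/crop0.png",np.hstack([cv2.resize(T[245:295,335:395],(480,400),interpolation=3),cv2.resize(S[190:260,335:405],(300,400),interpolation=3)]))
E
python3 m.py
```

```text
large top area 622.5 circ [ 0.3614 -0.3157  0.0648] rect [ 0.3608 -0.3157] [0.0631 0.0582] 88.8
large side area 462.0 circ [ 0.3584 -0.3145  0.0862] rect [ 0.36   -0.3144] [0.0593 0.083 ] 0.5
med top area 302.0 circ [ 0.4432 -0.1897  0.0457] rect [ 0.4435 -0.1893] [0.0436 0.0414] 88.9
med side area 318.0 circ [ 0.4428 -0.1888  0.064 ] rect [ 0.4427 -0.1888] [0.0408 0.0611] 3.9
bottle top area 111.0 circ [ 0.4331 -0.0757  0.0277] rect [ 0.4331 -0.0756] [0.0258 0.0259] 88.7
bottle side area 189.5 circ [ 0.433  -0.0749  0.0455] rect [ 0.4324 -0.0749] [0.0262 0.0449] 2.0
vial top area 112.5 circ [0.3756 0.3081 0.0284] rect [0.3763 0.3084] [0.0264 0.0238] 89.2
vial side area 495.5 circ [0.3752 0.308  0.0365] rect [0.3746 0.308 ] [0.0265 0.035 ] 0.9
Hmed top area 1345.0 circ [0.5649 0.3157 0.1183] rect [0.5654 0.3158] [0.0861 0.0886] 2.1
Hmed side area 4621.0 circ [0.5638 0.3197 0.1247] rect [0.5635 0.3184] [0.0883 0.093 ] 2.2
Hsmall top area 1305.0 circ [0.6377 0.0877 0.1182] rect [0.6379 0.0881] [0.0867 0.0854] 19.8
Hsmall side area 2335.5 circ [0.6343 0.0912 0.1295] rect [0.6346 0.0923] [0.0863 0.1018] 19.9
Hlarge top area 1312.5 circ [ 0.6283 -0.1044  0.1187] rect [ 0.6279 -0.1042] [0.0825 0.0862] 88.6
Hlarge side area 1571.5 circ [ 0.6255 -0.098   0.1371] rect [ 0.6252 -0.0979] [0.107  0.0916] 88.3
Hflat top area 1354.5 circ [ 0.5569 -0.3081  0.1191] rect [ 0.5562 -0.3082] [0.0867 0.0868] 68.0
Hflat side area 1109.0 circ [ 0.5538 -0.2993  0.142 ] rect [ 0.5543 -0.3002] [0.1104 0.0983] 67.6
openL top area 504.5 circ [0.4562 0.1911 0.0599] rect [0.4566 0.1903] [0.056  0.0582] 89.9
openM top area 254.0 circ [0.4507 0.0499 0.0428] rect [0.4506 0.0497] [0.041  0.0409] 44.2
```

```bash
ls pics; ls; nproc
```

```text
crop0.png
side0.png
top0.png
h.py
m.py
pics
4
```

View pics/crop0.png

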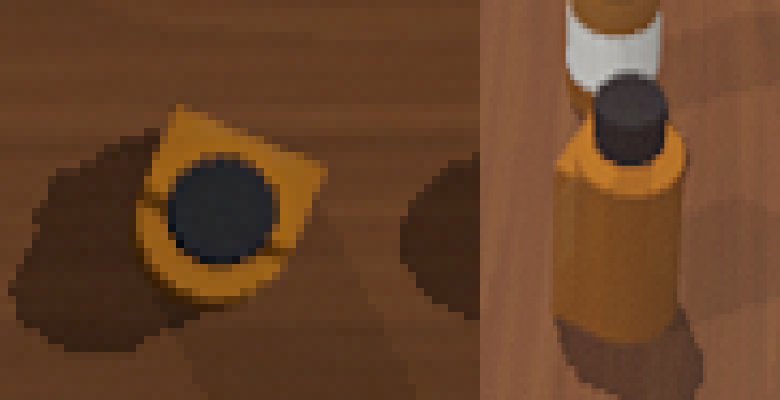

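The bottle's labelled flat runs between crop corners (178,105) and (327,165), i.e. top-image pixels (357.3,258.1) and (375.9,265.6). Cap positions from the two views agree to about 1–2 mm. Next I'll look at the D well.

```bash
cat >> h.py <<'E'
from scipy.spatial.transform import Rotation as Ro
def go(x,y,z,yaw=None):
    "deltas in tool axes from measured pose; yaw = wanted tool-y direction, deg, mod 180"
    s=state();R=Ro.from_quat(s["tcp_rot"]).as_matrix();d=R.T@(np.array([x,y,z])-s["ee_pos"])
    y0=np.degrees(np.arctan2(R[1,1],R[0,1]));w=0
    if yaw is not None: w=-((yaw-y0+90)%180-90)
    print("shift",np.round(d,4),"wz",round(np.radians(w),3),"yaw",round(y0,1),"tcp",np.round(s["ee_pos"],4),"t",s["time_s"],"w",round(s["gripper_width"],4),"gf",s["grasp_force"],"wf",np.round(s["wrist_force"],1),"q6",round(s["joint_pos"][5],2))
E
python3 - <<'E'
from h import *
p=plane("top",[(357.3,258.1),(375.9,265.6)],.058);e=p[1]-p[0];print(p,np.linalg.norm(e))
m=p.mean(0)[:2];d=m-np.array([.4331,-.0755]);print("flat dir by centre",np.degrees(np.arctan2(d[1],d[0])),np.linalg.norm(d),"by edge",np.degrees(np.arctan2(e[1],e[0]))+90)
T=cv2.imread("pics/top0.png");S=cv2.imread("pics/side0.png")
cv2.imwrite("pics/crop1.png",np.hstack([cv2.resize(T[187:247,432:492],(400,400),interpolation=3),cv2.resize(S[145:195,282:352],(400,400),interpolation=3)]))
go(.3755,.308,.15)
E
```

```text
[[ 0.4622783  -0.06666277  0.058     ]
 [ 0.44512604 -0.10671208  0.058     ]] 0.04356772913194224
flat dir by centre -28.502918384940713 0.023443715809452054 by edge -23.184422365102208
shift [-0.2003 -0.0822  0.0809] wz 0.0 yaw 63.7 tcp [0.2324 0.4705 0.2308] t 0.1 w 0.0851 gf 0.0 wf [ 0.4 -0.2  0.1] q6 1.42
```

View pics/crop1.png

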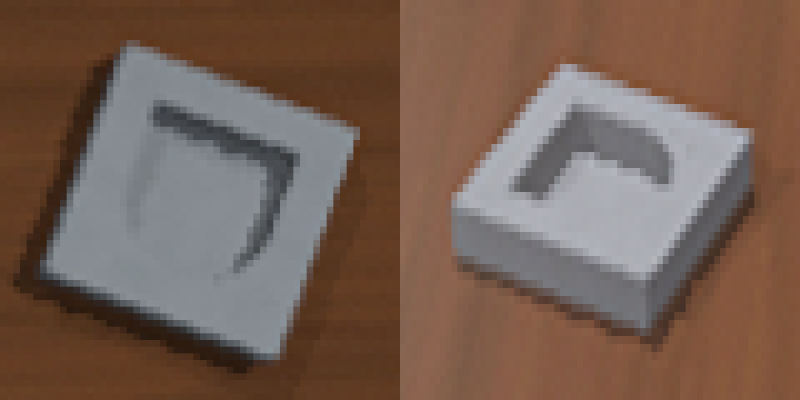

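The flat wall of the D well is the upper edge in the top view, from (153,103) to (298,155). Its normal is about -22° in the world frame, and the bottle's is about -24°, so the bottle needs almost no turn. I'll start with the vial.

```bash
python3 -m jog '[[[0,0,0,-0.04,-0.016,0.016,-1],[0,0,0,-0.08,-0.033,0.032,-1],[0,0,0,-0.12,-0.049,0.048,-1],[0,0,0,-0.16,-0.066,0.064,-1],[0,0,0,-0.2003,-0.0822,0.081,-1]]]'; python3 -m jog '[[[0,0,0,0,0,0,-1],[0,0,0,0,0,0,-1],[0,0,0,0,0,0,-1],[0,0,0,0,0,0,-1],[0,0,0,0,0,0,-1]]]'
python3 -c "
from h import *
go(.3755,.308,.047)"
```

```text
time_s: 0.6
ee_pos: [0.3764, 0.3068, 0.1497]
tcp_rot: [0.227, 0.974, 0.0, 0.0]
wrist_force: [1.3, 1.5, -0.2]
gripper_width: 0.0851
grasp_force: 0.0
time_s: 1.1
ee_pos: [0.3752, 0.3091, 0.1506]
tcp_rot: [0.227, 0.974, 0.0, 0.0]
wrist_force: [-0.5, -0.1, -0.7]
gripper_width: 0.0854
grasp_force: 0.0
shift [-0.0007 -0.0009  0.1036] wz 0.0 yaw 63.8 tcp [0.3752 0.3091 0.1506] t 1.1 w 0.0854 gf 0.0 wf [-0.5 -0.1 -0.7] q6 0.98
```

```bash
python3 -m jog '[[[0,0,0,0,0,0.03,-1],[0,0,0,0,0,0.06,-1],[0,0,0,0,0,0.09,-1],[0,0,0,0,0,0.103,-1],[0,0,0,0,0,0.103,-1]]]' | tail -1; python3 -m jog '[[[0,0,0,0,0,0,1],[0,0,0,0,0,0,1],[0,0,0,0,0,0,1],[0,0,0,0,0,0,1],[0,0,0,0,0,0,1]]]'|tail -2; python3 -m jog '[[[0,0,0,0,0,0,1],[0,0,0,0,0,0,1],[0,0,0,0,0,0,1],[0,0,0,0,0,0,1],[0,0,0,0,0,0,1]]]'
python3 -m jog '[[[0,0,0,0,0,-0.02,1],[0,0,0,0,0,-0.05,1],[0,0,0,0,0,-0.08,1],[0,0,0,0,0,-0.11,1],[0,0,0,0,0,-0.12,1]]]'
python3 - <<'E'
from h import *
go(.637,.0885,.17)
S=snapshot("side");cv2.imwrite("pics/side1.png",S[200:480,240:560])
E
```

```text
grasp_force: 0.0
gripper_width: 0.026
grasp_force: 58.4
time_s: 2.6
ee_pos: [0.3761, 0.3085, 0.048]
tcp_rot: [0.227, 0.974, 0.0, 0.001]
wrist_force: [-1.4, -0.9, 9.4]
gripper_width: 0.0266
grasp_force: 58.4
time_s: 3.1
ee_pos: [0.3766, 0.3088, 0.1701]
tcp_rot: [0.227, 0.974, 0.001, 0.001]
wrist_force: [0.5, 0.7, -0.7]
gripper_width: 0.0265
grasp_force: 59.0
shift [-0.331  -0.0822  0.0005] wz 0.0 yaw 63.7 tcp [0.3766 0.3088 0.1701] t 3.1 w 0.0265 gf 58.990164399147034 wf [ 0.5  0.7 -0.7] q6 0.98
```

View pics/side1.png

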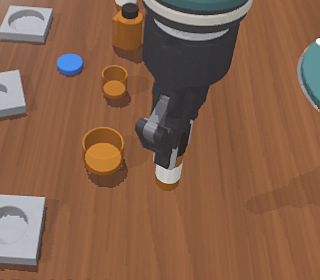

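The vial is held upright, at (168,175) in the crop. Moving it over the small holder.

```bash
python3 -m jog '[[[0,0,0,-0.03,-0.0075,0,1],[0,0,0,-0.07,-0.0175,0,1],[0,0,0,-0.11,-0.0275,0,1],[0,0,0,-0.15,-0.0375,0,1],[0,0,0,-0.19,-0.0475,0,1]]]'|tail -1;python3 -m jog '[[[0,0,0,-0.04,-0.01,0,1],[0,0,0,-0.075,-0.0185,0,1],[0,0,0,-0.11,-0.027,0,1],[0,0,0,-0.13,-0.032,0,1],[0,0,0,-0.141,-0.0347,0,1]]]'|tail -1
python3 -m jog '[[[0,0,0,0,0,0.03,1],[0,0,0,0,0,0.06,1],[0,0,0,0,0,0.08,1],[0,0,0,0,0,0.09,1],[0,0,0,0,0,0.09,1]]]'
python3 - <<'E'
from h import *
go(.637,.0885,.053)
T=snapshot("top");S=snapshot("side");cv2.imwrite("pics/v2.png",np.hstack([cv2.resize(T[140:240,237:337],(400,400)),cv2.resize(S[230:350,180:300],(400,400))]))
E
```

```text
grasp_force: 59.0
grasp_force: 59.0
time_s: 4.65
ee_pos: [0.635, 0.0884, 0.076]
tcp_rot: [0.227, 0.974, -0.0, -0.001]
wrist_force: [0.3, 0.1, -1.0]
gripper_width: 0.0264
grasp_force: 59.0
shift [-0.0018  0.001   0.023 ] wz 0.0 yaw 63.7 tcp [0.635  0.0884 0.076 ] t 4.65 w 0.0264 gf 59.02232587337494 wf [ 0.3  0.1 -1. ] q6 0.47
```

View pics/v2.png

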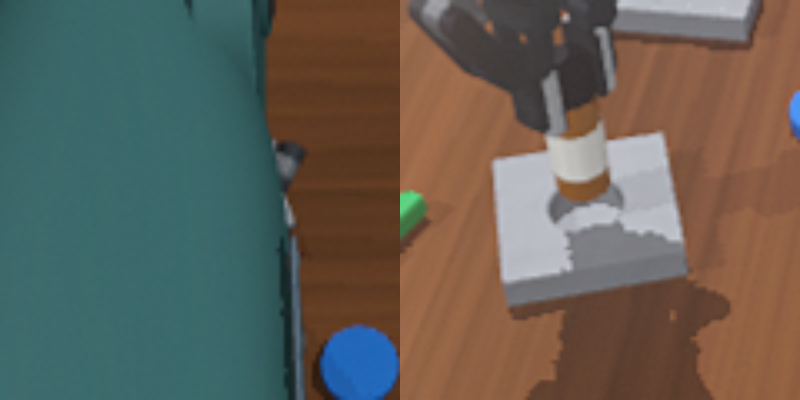

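The vial's bottom at (582,195) is over the well at (585,205), so I'll lower and release it. The tool then backs off straight up and moves to the bottle.

```bash
python3 -m jog '[[[0,0,0,-0.0018,0.001,0.006,1],[0,0,0,-0.0018,0.001,0.012,1],[0,0,0,-0.0018,0.001,0.018,1],[0,0,0,-0.0018,0.001,0.023,1],[0,0,0,-0.0018,0.001,0.0232,1]]]'
python3 -m jog '[[[0,0,0,0,0,0,-1],[0,0,0,0,0,0,-1],[0,0,0,0,0,0,-1],[0,0,0,0,0,0,-1],[0,0,0,0,0,0,-1]]]'|tail -2
python3 -m jog '[[[0,0,0,0,0,0,-1],[0,0,0,0,0,-0.03,-1],[0,0,0,0,0,-0.06,-1],[0,0,0,0,0,-0.09,-1],[0,0,0,0,0,-0.107,-1]]]'
python3 - <<'E'
from h import *
go(.433,-.0755,.16)
S=snapshot("side");cv2.imwrite("pics/v3.png",cv2.resize(S[230:350,180:300],(300,300)))
E
```

```text
time_s: 5.25
ee_pos: [0.6377, 0.0881, 0.0532]
tcp_rot: [0.227, 0.974, -0.0, -0.001]
wrist_force: [-0.1, -1.1, -1.2]
gripper_width: 0.0262
grasp_force: 59.0
gripper_width: 0.0851
grasp_force: 0.0
time_s: 6.25
ee_pos: [0.6387, 0.0881, 0.1636]
tcp_rot: [0.227, 0.974, 0.0, 0.001]
wrist_force: [-0.2, 1.2, -0.6]
gripper_width: 0.0856
grasp_force: 0.0
shift [ 0.112  -0.2378  0.0031] wz 0.0 yaw 63.7 tcp [0.6387 0.0881 0.1636] t 6.25 w 0.0856 gf 0.0 wf [-0.2  1.2 -0.6] q6 0.47
```

View pics/v3.png

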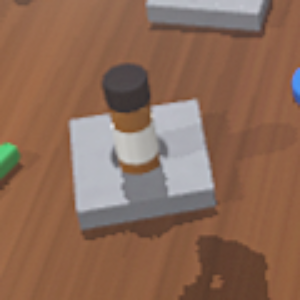

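The vial stands in its well, at (137,120). Bottle next.

```bash
python3 -m jog '[[[0,0,0,0.02,-0.04,0,-1],[0,0,0,0.04,-0.085,0,-1],[0,0,0,0.06,-0.13,0,-1],[0,0,0,0.082,-0.175,0,-1],[0,0,0,0.1,-0.213,0,-1]]]'|tail -1
python3 -m jog '[[[0,0,0,0.012,-0.0248,0,-1],[0,0,0,0.012,-0.0248,0,-1],[0,0,0,0.012,-0.0248,0.02,-1],[0,0,0,0.012,-0.0248,0.04,-1],[0,0,0,0.012,-0.0248,0.05,-1]]]'
python3 -c "
from h import *
go(.433,-.0755,.05,66)"
```

```text
grasp_force: 0.0
time_s: 7.3
ee_pos: [0.4322, -0.0751, 0.1098]
tcp_rot: [0.227, 0.974, 0.0, -0.001]
wrist_force: [-0.4, -0.1, 0.2]
gripper_width: 0.086
grasp_force: 0.0
shift [-0.001  -0.      0.0598] wz -0.04 yaw 63.7 tcp [ 0.4322 -0.0751  0.1098] t 7.3 w 0.086 gf 0.0 wf [-0.4 -0.1  0.2] q6 0.1
```

```bash
python3 -m jog '[[[0,0,0,-0.001,0,0.02,-1],[0,0,0,-0.001,0,0.04,-1],[0,0,0,-0.001,0,0.055,-1],[0,0,0,-0.001,0,0.0598,-1],[0,0,0,-0.001,0,0.0598,-1]]]'|tail -1
python3 -m jog '[[[0,0,0,0,0,0,1],[0,0,0,0,0,0,1],[0,0,0,0,0,0,1],[0,0,0,0,0,0,1],[0,0,0,0,0,0,1]]]'
python3 -m jog '[[[0,0,0,0,0,0,1],[0,0,0,0,0,0,1],[0,0,0,0,0,-0.02,1],[0,0,0,0,0,-0.05,1],[0,0,0,0,0,-0.08,1]]]'|tail -1
python3 -m jog '[[[0,0,0,0,0,-0.02,1],[0,0,0,0,0,-0.04,1],[0,0,0,0,0,-0.04,1],[0,0,0,0,0,-0.04,1],[0,0,0,0,0,-0.04,1]]]'
python3 - <<'E'
from h import *
go(.5567,-.3082,.17)
T=snapshot("top");S=snapshot("side");cv2.imwrite("pics/b1.png",np.hstack([cv2.resize(T[220:320,310:410],(400,400)),cv2.resize(S[120:280,280:440],(400,400))]))
E
```

```text
grasp_force: 0.0
time_s: 8.3
ee_pos: [0.4338, -0.0761, 0.0523]
tcp_rot: [0.227, 0.974, -0.0, 0.001]
wrist_force: [-3.9, 1.7, 15.3]
gripper_width: 0.0417
grasp_force: 58.6
grasp_force: 61.2
time_s: 9.3
ee_pos: [0.4328, -0.0757, 0.1704]
tcp_rot: [0.227, 0.974, 0.0, -0.001]
wrist_force: [0.1, 0.0, -1.8]
gripper_width: 0.041
grasp_force: 61.2
shift [-2.140e-01 -1.535e-01  1.000e-04] wz 0.0 yaw 63.7 tcp [ 0.4328 -0.0757  0.1704] t 9.3 w 0.041 gf 61.191324901155895 wf [ 0.1  0.  -1.8] q6 0.1
```

View pics/b1.png

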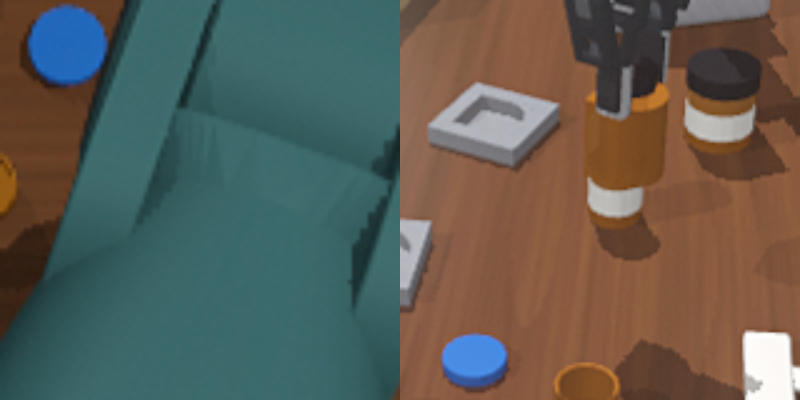

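The bottle hangs level, at (625,140), held by its flat sides at about 41 mm. It will have squared itself to the fingers, so I'll turn it 4° on the way to the D holder.

```bash
python3 -m jog '[[[0,0,-0.02,-0.03,-0.021,0,1],[0,0,-0.04,-0.065,-0.046,0,1],[0,0,-0.06,-0.1,-0.072,0,1],[0,0,-0.07,-0.135,-0.097,0,1],[0,0,-0.07,-0.165,-0.118,0,1]]]'|tail -1
python3 -c "
from h import *
go(.5567,-.3082,.09,68)"
```

```text
grasp_force: 61.2
shift [-0.0448 -0.0373  0.0803] wz -0.005 yaw 67.7 tcp [ 0.5295 -0.2568  0.1703] t 9.9 w 0.0415 gf 61.168197468578 wf [ 0.7  0.9 -1.5] q6 -0.2
```

```bash
python3 -m jog '[[[0,0,0,-0.02,-0.016,0,1],[0,0,0,-0.035,-0.029,0,1],[0,0,0,-0.0448,-0.0373,0.02,1],[0,0,0,-0.0448,-0.0373,0.05,1],[0,0,0,-0.0448,-0.0373,0.08,1]]]'|tail -1
python3 -m jog '[[[0,0,0,0,0,0,1],[0,0,0,0,0,0,1],[0,0,0,0,0,0,1],[0,0,0,0,0,0,1],[0,0,0,0,0,0,1]]]'|tail -1
python3 - <<'E'
from h import *
go(.5567,-.3082,.057,68)
S=snapshot("side");cv2.imwrite("pics/b2.png",cv2.resize(S[90:210,260:380],(600,600)))
E
```

```text
grasp_force: 61.2
grasp_force: 61.2
shift [-0.0006 -0.0015  0.0354] wz -0.005 yaw 67.7 tcp [ 0.5567 -0.3066  0.0924] t 10.9 w 0.0415 gf 61.177079422122915 wf [-0.3 -0.5 -1.4] q6 -0.24
```

View pics/b2.png

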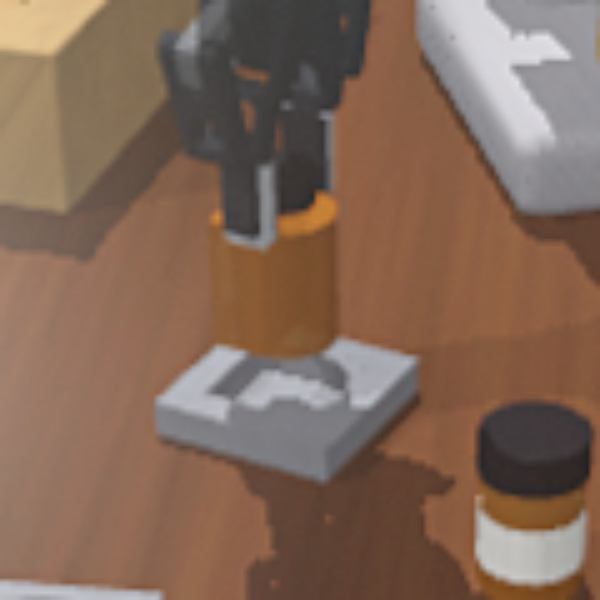

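```bash
python3 - <<'E'
from h import *
p=plane("top",[(454.95,202.45),(476.7,210.25)],.016);print(p,p.mean(0)[:2]-.027*np.array([np.cos(np.radians(-22)),np.sin(np.radians(-22))]),np.linalg.norm(p[0]-p[1]))
# block top corners, side (crop1 right: scale 400/70 x, 8 y) and top
sx=np.array([(565-400,65),(752-400,132),(645-400,275),(455-400,205)],float)/[400/70,8]+[282,145]
tx=np.array([(127,42),(358,130),(278,358),(42,275)],float)/6.667+[432,187]
for n,q in(("side",sx),("top",tx)):
    w=plane(n,q,.016)[:,:2];print(n,w.mean(0),np.linalg.norm(w-np.roll(w,1,0),axis=1))
def proj(n,P):
    c=C[n];E=np.linalg.inv(np.array(c["extrinsics"]));q=P@E[:3,:3].T+E[:3,3];q=q*[1,-1,-1]
    return cv2.projectPoints(q,np.zeros(3),np.zeros(3),np.array(c["K"]),np.array(c["D"]))[0].reshape(-1,2)
a=np.linspace(0,2*np.pi,200);P=np.c_[.5567+.022*np.cos(a),-.3066+.022*np.sin(a),np.full(200,.036)]
q=(proj("side",P)-[260,90])*5;print("expected half-round x extents crop",q[:,0].min(),q[:,0].max(),"bottom",q[:,1].max())
E
```

```text
[[ 0.58873356 -0.29355644  0.016     ]
 [ 0.56990508 -0.34238739  0.016     ]] [ 0.55428536 -0.30785754] 0.05233519688788877
side [ 0.55294609 -0.30454302] [0.08426625 0.08241218 0.08297608 0.08009413]
top [ 0.55473988 -0.308639  ] [0.08600507 0.08407193 0.08367669 0.08452464]
expected half-round x extents crop 228.5106958989465 330.83670390710694 bottom 362.2755237705269
```

```bash
python3 -c "
from h import *
go(.5548,-.3072,.057,68)"
python3 -c "
from h import *
T=cv2.imread('pics/top0.png')
cv2.imwrite('pics/crop2.png',np.hstack([cv2.resize(T[160:220,341:401],(390,390),interpolation=3),cv2.resize(T[190:250,158:218],(390,390),interpolation=3)]))"
```

```text
shift [ 0.0014 -0.0013  0.0351] wz -0.005 yaw 67.7 tcp [ 0.5566 -0.3065  0.0921] t 10.95 w 0.0415 gf 61.176848700415576 wf [-1.   0.2 -1.5] q6 -0.24
```

View pics/crop2.png

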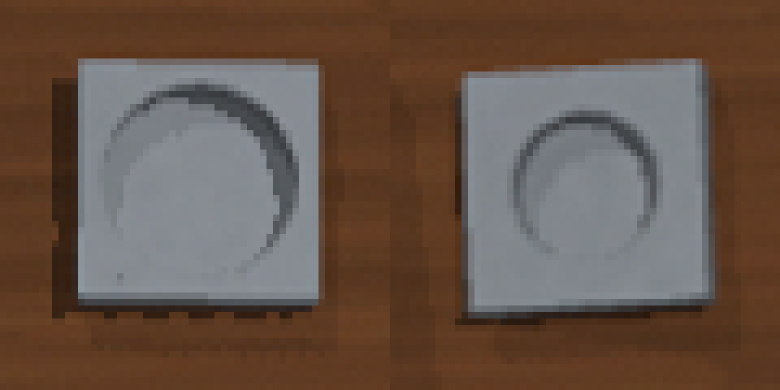

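The large holder's top face is centred at top pixel (371.6,187.4) and the medium's at (188.4,218.5). Lowering the bottle.

```bash
python3 -m jog '[[[0,0,0,0.0014,-0.0013,0.005,1],[0,0,0,0.0014,-0.0013,0.013,1],[0,0,0,0.0014,-0.0013,0.02,1],[0,0,0,0.0014,-0.0013,0.024,1],[0,0,0,0.0014,-0.0013,0.024,1]]]'
python3 -m jog '[[[0,0,0,0,0,0.003,1],[0,0,0,0,0,0.006,1],[0,0,0,0,0,0.009,1],[0,0,0,0,0,0.011,1],[0,0,0,0,0,0.011,1]]]'
python3 - <<'E'
from h import *
print(plane("top",[(371.6,187.4),(188.4,218.5)],.016))
S=snapshot("side");cv2.imwrite("pics/b3.png",cv2.resize(S[90:210,260:380],(400,400)))
E
```

```text
time_s: 11.45
ee_pos: [0.5541, -0.3067, 0.0664]
tcp_rot: [0.193, 0.981, 0.0, -0.001]
wrist_force: [-0.1, 0.1, -1.1]
gripper_width: 0.0413
grasp_force: 61.2
time_s: 11.95
ee_pos: [0.5545, -0.3069, 0.0565]
tcp_rot: [0.193, 0.981, -0.0, 0.0]
wrist_force: [-0.8, 0.6, 2.8]
gripper_width: 0.0412
grasp_force: 61.6
[[ 0.62701645 -0.10506514  0.016     ]
 [ 0.56400397  0.31358112  0.016     ]]
```

View pics/b3.png

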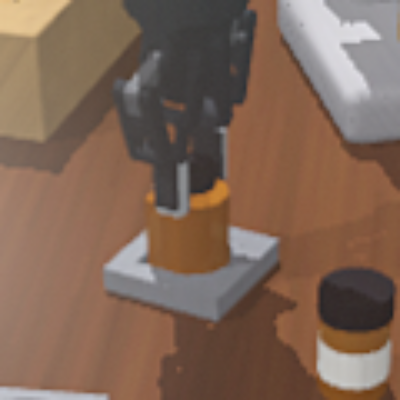

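The bottle sits inside the D well with light floor contact (about 4 N). Releasing it and going to the medium pot.

```bash
python3 -m jog '[[[0,0,0,0,0,0,-1],[0,0,0,0,0,0,-1],[0,0,0,0,0,0,-1],[0,0,0,0,0,0,-1],[0,0,0,0,0,0,-1]]]'|tail -2
python3 -m jog '[[[0,0,0,0,0,0,-1],[0,0,0,0,0,-0.03,-1],[0,0,0,0,0,-0.06,-1],[0,0,0,0,0,-0.09,-1],[0,0,0,0,0,-0.104,-1]]]'|tail -3
python3 - <<'E'
from h import *
go(.4432,-.1893,.16)
E
```

```text
gripper_width: 0.0854
grasp_force: 0.0
wrist_force: [0.3, 0.3, -1.0]
gripper_width: 0.0854
grasp_force: 0.0
shift [0.1483 0.0669 0.0025] wz 0.0 yaw 67.7 tcp [ 0.5551 -0.3074  0.163 ] t 13.0 w 0.0854 gf 0.0 wf [ 0.3  0.3 -1. ] q6 -0.25
```

```bash
python3 -m jog '[[[0,0,0,0.03,0.014,0,-1],[0,0,0,0.065,0.029,0,-1],[0,0,0,0.1,0.045,0,-1],[0,0,0,0.13,0.059,0,-1],[0,0,0,0.148,0.067,0,-1]]]'|tail -1
python3 -m jog '[[[0,0,0,0,0,0,-1],[0,0,0,0,0,0.01,-1],[0,0,0,0,0,0.03,-1],[0,0,0,0,0,0.05,-1],[0,0,0,0,0,0.06,-1]]]'|tail -1
python3 - <<'E'
from h import *
go(.4432,-.1893,.043)
S=snapshot("side");cv2.imwrite("pics/m1.png",cv2.resize(S[90:250,260:420],(400,400)))
E
```

```text
grasp_force: 0.0
grasp_force: 0.0
shift [-0.0004 -0.      0.0552] wz 0.0 yaw 67.7 tcp [ 0.4429 -0.1892  0.0982] t 14.0 w 0.0851 gf 0.0 wf [ 0.2  0.3 -0.5] q6 -0.18
```

View pics/m1.png

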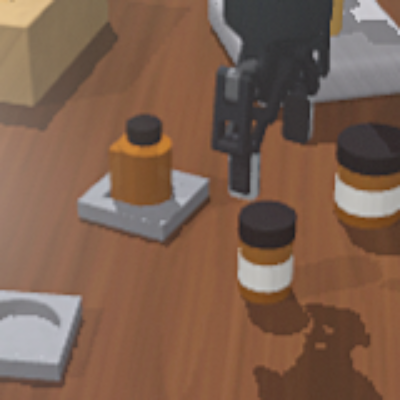

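The bottle stands upright in its well, at (143,165), and the open fingers straddle the medium pot at (267,250). I've viewed 12 pictures, so the last two are for checks near the end.

```bash
python3 -m jog '[[[0,0,0,0,0,0.02,-1],[0,0,0,0,0,0.04,-1],[0,0,0,0,0,0.05,-1],[0,0,0,0,0,0.055,-1],[0,0,0,0,0,0.055,-1]]]'|tail -1
python3 -m jog '[[[0,0,0,0,0,0,1],[0,0,0,0,0,0,1],[0,0,0,0,0,0,1],[0,0,0,0,0,0,1],[0,0,0,0,0,0,1]]]'
python3 -m jog '[[[0,0,0,0,0,0,1],[0,0,0,0,0,0,1],[0,0,0,0,0,-0.02,1],[0,0,0,0,0,-0.05,1],[0,0,0,0,0,-0.08,1]]]'|tail -1
python3 -m jog '[[[0,0,0,0,0,-0.025,1],[0,0,0,0,0,-0.05,1],[0,0,0,0,0,-0.05,1],[0,0,0,0,0,-0.05,1],[0,0,0,0,0,-0.05,1]]]'
python3 - <<'E'
from h import *
go(.564,.3145,.173)
E
```

```text
grasp_force: 0.0
time_s: 15.05
ee_pos: [0.4434, -0.1892, 0.0461]
tcp_rot: [0.193, 0.981, -0.0, 0.001]
wrist_force: [-2.3, 0.9, 9.7]
gripper_width: 0.0433
grasp_force: 59.6
grasp_force: 61.4
time_s: 16.05
ee_pos: [0.4425, -0.1886, 0.1745]
tcp_rot: [0.193, 0.981, 0.0, -0.001]
wrist_force: [-0.9, 0.2, -1.8]
gripper_width: 0.0427
grasp_force: 61.5
shift [0.0783 0.5116 0.0017] wz 0.0 yaw 67.7 tcp [ 0.4425 -0.1886  0.1745] t 16.05 w 0.0427 gf 61.47759675979614 wf [-0.9  0.2 -1.8] q6 -0.18
```

```bash
python3 -m jog '[[[0,0,0,0.005,0.03,0,1],[0,0,0,0.011,0.07,0,1],[0,0,0,0.017,0.11,0,1],[0,0,0,0.023,0.15,0,1],[0,0,0,0.029,0.19,0,1]]]'|tail -1
python3 -m jog '[[[0,0,0,0.006,0.04,0,1],[0,0,0,0.012,0.08,0,1],[0,0,0,0.018,0.12,0,1],[0,0,0,0.024,0.16,0,1],[0,0,0,0.03,0.2,0,1]]]'|tail -1
python3 -m jog '[[[0,0,0,0.006,0.04,0,1],[0,0,0,0.012,0.08,0,1],[0,0,0,0.016,0.105,0,1],[0,0,0,0.0193,0.1216,0,1],[0,0,0,0.0193,0.1216,0,1]]]'|tail -1
python3 -m jog '[[[0,0,0,0,0,0.03,1],[0,0,0,0,0,0.06,1],[0,0,0,0,0,0.08,1],[0,0,0,0,0,0.09,1],[0,0,0,0,0,0.09,1]]]'
python3 - <<'E'
from h import *
go(.564,.3145,.05)
S=snapshot("side");cv2.imwrite("pics/m2.png",cv2.resize(S[330:480,170:320],(500,500)))
m=masks(S);print("amber/black bottom check")
E
```

```text
grasp_force: 61.5
grasp_force: 61.5
grasp_force: 61.6
time_s: 18.05
ee_pos: [0.5636, 0.3134, 0.084]
tcp_rot: [0.193, 0.981, -0.001, -0.001]
wrist_force: [0.2, -0.5, -0.7]
gripper_width: 0.0434
grasp_force: 61.6
shift [0.     0.0013 0.034 ] wz 0.0 yaw 67.7 tcp [0.5636 0.3134 0.084 ] t 18.05 w 0.0434 gf 61.582560539245605 wf [ 0.2 -0.5 -0.7] q6 0.77
amber/black bottom check
```

View pics/m2.png

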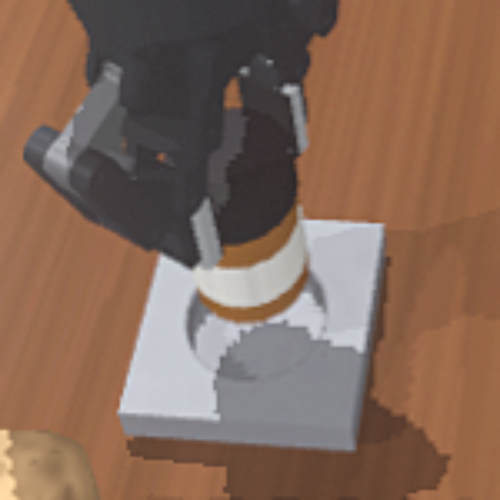

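The medium pot is upright over its well, at (255,320). Lowering it, slowly at the end.

```bash
python3 -m jog '[[[0,0,0,0,0.001,0.005,1],[0,0,0,0,0.001,0.013,1],[0,0,0,0,0.001,0.02,1],[0,0,0,0,0.001,0.025,1],[0,0,0,0,0.001,0.026,1]]]'
python3 -m jog '[[[0,0,0,0,0,0.003,1],[0,0,0,0,0,0.006,1],[0,0,0,0,0,0.0075,1],[0,0,0,0,0,0.0075,1],[0,0,0,0,0,0.0075,1]]]'
```

```text
time_s: 18.6
ee_pos: [0.5644, 0.315, 0.0585]
tcp_rot: [0.193, 0.981, -0.0, -0.0]
wrist_force: [0.1, 0.5, -1.7]
gripper_width: 0.0431
grasp_force: 61.6
time_s: 19.1
ee_pos: [0.5648, 0.3152, 0.0519]
tcp_rot: [0.193, 0.981, 0.0, 0.0]
wrist_force: [-0.1, 0.2, -1.0]
gripper_width: 0.0431
grasp_force: 61.6
```

```bash
python3 -m jog '[[[0,0,0,0,0,0.001,1],[0,0,0,0,0,0.0015,1],[0,0,0,0,0,0.002,1],[0,0,0,0,0,0.002,1],[0,0,0,0,0,0.002,1]]]'
python3 -m jog '[[[0,0,0,0,0,0,-1],[0,0,0,0,0,0,-1],[0,0,0,0,0,0,-1],[0,0,0,0,0,0,-1],[0,0,0,0,0,0,-1]]]'|tail -2
python3 -m jog '[[[0,0,0,0,0,0,-1],[0,0,0,0,0,-0.03,-1],[0,0,0,0,0,-0.06,-1],[0,0,0,0,0,-0.09,-1],[0,0,0,0,0,-0.115,-1]]]'|tail -3
python3 - <<'E'
from h import *
go(.3612,-.315,.165)
E
```

```text
time_s: 19.6
ee_pos: [0.5649, 0.3151, 0.0502]
tcp_rot: [0.193, 0.981, 0.0, 0.0]
wrist_force: [-1.9, -1.1, 5.4]
gripper_width: 0.0433
grasp_force: 62.2
gripper_width: 0.0857
grasp_force: 0.0
wrist_force: [0.8, 0.3, -0.2]
gripper_width: 0.0853
grasp_force: 0.0
shift [-0.0504 -0.6604  0.0011] wz 0.0 yaw 67.7 tcp [0.5649 0.3152 0.1665] t 20.6 w 0.0853 gf 0.0 wf [ 0.8  0.3 -0.2] q6 0.77
```

```bash
python3 -m jog '[[[0,0,0,-0.003,-0.04,0,-1],[0,0,0,-0.006,-0.085,0,-1],[0,0,0,-0.01,-0.13,0,-1],[0,0,0,-0.013,-0.175,0,-1],[0,0,0,-0.017,-0.22,0,-1]]]'|tail -1
python3 -m jog '[[[0,0,0,-0.003,-0.045,0,-1],[0,0,0,-0.006,-0.09,0,-1],[0,0,0,-0.01,-0.135,0,-1],[0,0,0,-0.013,-0.18,0,-1],[0,0,0,-0.017,-0.225,0,-1]]]'|tail -1
python3 -m jog '[[[0,0,0,-0.003,-0.045,0,-1],[0,0,0,-0.006,-0.09,0,-1],[0,0,0,-0.01,-0.135,0,-1],[0,0,0,-0.013,-0.18,0,-1],[0,0,0,-0.0164,-0.215,0,-1]]]'|tail -1
python3 -m jog '[[[0,0,0,0,0,0,-1],[0,0,0,0,0,0,-1],[0,0,0,0,0,0,-1],[0,0,0,0,0,0.02,-1],[0,0,0,0,0,0.05,-1]]]'|tail -1
python3 - <<'E'
from h import *
go(.3608,-.3153,.043)
E
```

```text
grasp_force: 0.0
grasp_force: 0.0
grasp_force: 0.0
grasp_force: 0.0
shift [ 0.0013 -0.0014  0.0725] wz 0.0 yaw 67.8 tcp [ 0.3624 -0.3144  0.1155] t 22.6 w 0.0854 gf 0.0 wf [ 0.3 -0.3  0.4] q6 -0.5
```

```bash
python3 -m jog '[[[0,0,0,0.0013,-0.0014,0.02,-1],[0,0,0,0.0013,-0.0014,0.045,-1],[0,0,0,0.0013,-0.0014,0.065,-1],[0,0,0,0.0013,-0.0014,0.0775,-1],[0,0,0,0.0013,-0.0014,0.0775,-1]]]'|tail -3
python3 -m jog '[[[0,0,0,0,0,0,1],[0,0,0,0,0,0,1],[0,0,0,0,0,0,1],[0,0,0,0,0,0,1],[0,0,0,0,0,0,1]]]'
python3 -m jog '[[[0,0,0,0,0,0,1],[0,0,0,0,0,0,1],[0,0,0,0,0,-0.02,1],[0,0,0,0,0,-0.05,1],[0,0,0,0,0,-0.08,1]]]'|tail -1
python3 -m jog '[[[0,0,0,0,0,-0.025,1],[0,0,0,0,0,-0.05,1],[0,0,0,0,0,-0.05,1],[0,0,0,0,0,-0.05,1],[0,0,0,0,0,-0.05,1]]]'
python3 - <<'E'
from h import *
go(.627,-.1045,.17)
E
```

```text
wrist_force: [0.6, -0.3, -0.2]
gripper_width: 0.0856
grasp_force: 0.0
time_s: 23.6
ee_pos: [0.3601, -0.3155, 0.0385]
tcp_rot: [0.193, 0.981, -0.0, 0.001]
wrist_force: [0.5, 3.8, 10.9]
gripper_width: 0.0605
grasp_force: 62.6
grasp_force: 65.2
time_s: 24.6
ee_pos: [0.3592, -0.315, 0.1666]
tcp_rot: [0.193, 0.981, 0.0, -0.0]
wrist_force: [-0.7, 0.3, -2.0]
gripper_width: 0.0609
grasp_force: 65.4
shift [-0.168   0.2963 -0.0034] wz 0.0 yaw 67.7 tcp [ 0.3592 -0.315   0.1666] t 24.6 w 0.0609 gf 65.35529136657715 wf [-0.7  0.3 -2. ] q6 -0.5
```

```bash
python3 -m jog '[[[0,0,0,-0.015,0.026,0,1],[0,0,0,-0.034,0.06,0,1],[0,0,0,-0.053,0.094,0,1],[0,0,0,-0.072,0.127,0,1],[0,0,0,-0.09,0.16,0,1]]]'|tail -1
python3 -m jog '[[[0,0,0,-0.019,0.034,0,1],[0,0,0,-0.038,0.067,0,1],[0,0,0,-0.057,0.1,0,1],[0,0,0,-0.07,0.123,0,1],[0,0,0,-0.078,0.136,0,1]]]'|tail -1
python3 -m jog '[[[0,0,0,0,0,0,1],[0,0,0,0,0,0.03,1],[0,0,0,0,0,0.06,1],[0,0,0,0,0,0.08,1],[0,0,0,0,0,0.09,1]]]'
python3 - <<'E'
from h import *
go(.627,-.1045,.043)
E
```

```text
grasp_force: 65.5
grasp_force: 65.5
time_s: 26.1
ee_pos: [0.6253, -0.1055, 0.0749]
tcp_rot: [0.193, 0.981, 0.0, -0.002]
wrist_force: [0.3, 0.2, -0.6]
gripper_width: 0.0603
grasp_force: 65.5
shift [-0.0013  0.0015  0.0319] wz 0.0 yaw 67.7 tcp [ 0.6253 -0.1055  0.0749] t 26.1 w 0.0603 gf 65.52830457687378 wf [ 0.3  0.2 -0.6] q6 0.09
```

```bash
python3 -m jog '[[[0,0,0,-0.0013,0.0012,0.005,1],[0,0,0,-0.0013,0.0012,0.012,1],[0,0,0,-0.0013,0.0012,0.018,1],[0,0,0,-0.0013,0.0012,0.022,1],[0,0,0,-0.0013,0.0012,0.022,1]]]'
python3 -m jog '[[[0,0,0,0,0,0.003,1],[0,0,0,0,0,0.006,1],[0,0,0,0,0,0.008,1],[0,0,0,0,0,0.009,1],[0,0,0,0,0,0.009,1]]]'
```

```text
time_s: 26.6
ee_pos: [0.6287, -0.1047, 0.055]
tcp_rot: [0.193, 0.981, 0.0, -0.0]
wrist_force: [0.9, -0.4, -1.1]
gripper_width: 0.0608
grasp_force: 65.5
time_s: 27.1
ee_pos: [0.6288, -0.1047, 0.0462]
tcp_rot: [0.193, 0.981, 0.0, -0.0]
wrist_force: [0.3, -1.4, -0.6]
gripper_width: 0.0603
grasp_force: 65.5
```

```bash
python3 -m jog '[[[0,0,0,0.001,0,0.001,1],[0,0,0,0.001,0,0.002,1],[0,0,0,0.001,0,0.003,1],[0,0,0,0.001,0,0.004,1],[0,0,0,0.001,0,0.004,1]]]'
```

```text
time_s: 27.6
ee_pos: [0.628, -0.1043, 0.0426]
tcp_rot: [0.193, 0.981, -0.0, 0.0]
wrist_force: [-1.4, 1.6, 4.3]
gripper_width: 0.0605
grasp_force: 66.3
```

Floor contact. Releasing the pot, lifting clear and swinging the arm aside for a final look.

```bash
python3 -m jog '[[[0,0,0,0,0,0,-1],[0,0,0,0,0,0,-1],[0,0,0,0,0,0,-1],[0,0,0,0,0,0,-1],[0,0,0,0,0,0,-1]]]'|tail -2
python3 -m jog '[[[0,0,0,0,0,0,-1],[0,0,0,0,0,-0.03,-1],[0,0,0,0,0,-0.07,-1],[0,0,0,0,0,-0.11,-1],[0,0,0,0,0,-0.15,-1]]]'|tail -3
python3 -m jog '[[[0,0,0,0.04,0,0,-1],[0,0,0,0.08,0,0,-1],[0,0,0,0.12,0,0,-1],[0,0,0,0.16,0,0,-1],[0,0,0,0.2,0,0,-1]]]'|tail -1
python3 -m jog '[[[0,0,0,0.04,-0.01,0,-1],[0,0,0,0.08,-0.03,0,-1],[0,0,0,0.1,-0.06,0,-1],[0,0,0,0.11,-0.1,0,-1],[0,0,0,0.11,-0.14,0,-1]]]'|tail -1
python3 -m jog '[[[0,0,0,0,0,0,-1],[0,0,0,0,0,0,-1],[0,0,0,0,0,0,-1],[0,0,0,0,0,0,-1],[0,0,0,0,0,0,-1]]]'
python3 - <<'E'
from h import *
T=snapshot("top");S=snapshot("side");cv2.imwrite("pics/topf.png",T);cv2.imwrite("pics/f.png",np.hstack([T[140:330,150:510],S[140:470,200:430][:190*0+330] [:190]]) if 0 else np.hstack([cv2.resize(T[140:330,150:510],(400,211)),np.zeros((211,0,3),np.uint8)]))
a=cv2.resize(T[140:330,150:510],(440,232));b=S[110:480,190:430]
cv=np.zeros((370,680,3),np.uint8);cv[:232,:440]=a;cv[:,440:]=b;cv2.imwrite("pics/f.png",cv)
m=masks(T)
for nm,s,z,tg in [("L",(371,183),.065,(.627,-.105)),("M",(188,213),.065,(.564,.314)),("B",(462,212),.074,(.5545,-.3075)),("V",(286,180),.071,(.637,.088))]:
    try:
        c=blob(m["black"],s,25);w=plane("top",c.reshape(-1,2),z)[:,:2].astype(np.float32);r=cv2.minEnclosingCircle(w);print(nm,np.round(r[0],4),round(2*r[1],4),tg)
    except Exception as e: print(nm,e)
for nm,s in [("openL",(241,265)),("openM",(305,266))]:
    try:
        c=blob(m["amber"],s,25);w=plane("top",c.reshape(-1,2),.03)[:,:2].astype(np.float32);print(nm,cv2.minEnclosingCircle(w))
    except Exception as e: print(nm,e)
E
```

```text
gripper_width: 0.0854
grasp_force: 0.0
wrist_force: [0.6, -0.5, 0.4]
gripper_width: 0.0855
grasp_force: 0.0
grasp_force: 0.0
grasp_force: 0.0
time_s: 30.1
ee_pos: [0.2883, -0.1155, 0.1922]
tcp_rot: [0.192, 0.981, 0.0, -0.0]
wrist_force: [0.5, 0.3, -0.6]
gripper_width: 0.0853
grasp_force: 0.0
L [ 0.6294 -0.1041] 0.0648 (0.627, -0.105)
M [0.5648 0.3137] 0.0495 (0.564, 0.314)
B [ 0.5535 -0.3078] 0.0295 (0.5545, -0.3075)
V [0.6361 0.0903] 0.0347 (0.637, 0.088)
openL ((0.45624223351478577, 0.1910809576511383), 0.029952485114336014)
openM ((0.45071810483932495, 0.0498599149286747), 0.021408548578619957)
```

View pics/f.png

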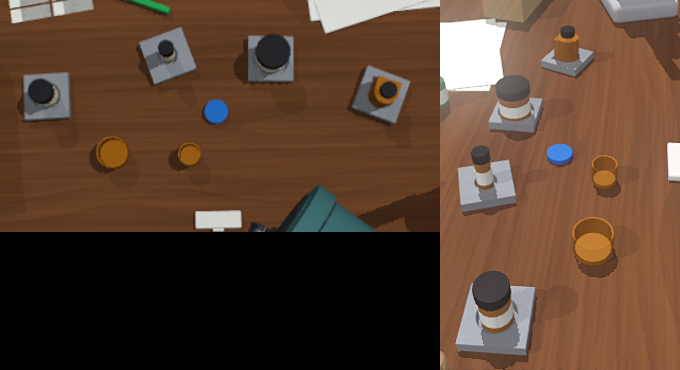

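All four containers stand upright in their own wells, each within about 3 mm of centre, at top-crop pixels (42,95), (167,50), (273,55) and (385,92). The open pots at (112,153) and (189,153) have not moved, and the arm is clear.

```bash
python3 -c "
from bench import *
print(hand_in())"
```

```text
the job is handed in; nothing more can be done
None
```

The job is handed in at about 30 s of the 104 s limit: in the final images all four capped containers stand upright in their own wells, within about 3 mm of centre, and both open pots are where they started, but the hand-in returned no verdict.

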